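Cover the incense burner with its flush-stored lid

ROBOT

A 6-joint arm with a two-finger parallel gripper is mounted at the origin on the work surface. World frame = base frame: x ahead of the robot, y to its left, z up, the work surface at z = 0. Lengths are in mm, angles in rad, forces in N, time in s.
With the tool pointing down it reaches from about 300 to 775 mm from the base axis. Payload 14.6 kg.
Tool frame: the origin (TCP) lies at the very end of the fingers, on their centre line; the grasp point (between the pads) lies 19 mm behind it; z points along the fingers, y is the line along which they close (so a half turn about z gives the same grasp; the last joint's range is limited). The gripper opens to 94 mm and grips with 3 to 60 N. Pads are 16 mm wide; open, the fingers measure 119 mm over their backs; the gripper's body (75 mm by 177 mm) begins 78 mm behind the grasp point.
Start: joints at [1.243, 0.3, 1.521, -0, 1.321, -0.067], TCP at [141.817, 531.392, 205.446] pointing down, gripper open.
Joint ranges: [-3.03, 3.03], [-0.79, 2.21], [0.23, 2.52], [-1.04, 4.18], [0, 3.07], [-2.55, 2.55]. Speed limits (rad/s): [2.22, 2.22, 2.57, 3.14, 3.14, 3.14].

INTERFACE

Orientations are given as [roll, pitch, yaw] about the fixed x, y, z axes, in that order (R = Rz(yaw) Ry(pitch) Rx(roll)).
In Python, from cell import manip, eyes, ticket gives the robot as it stands. The module is installed in compiled form; this text tells all that it offers.
- The arm moves only by the tool arm_command, never from a script. Its argument "plan" is a list of rows, each a list of 5 numbers: the opening, from -1 (shut) to 1 (fully open), then the shift along the tool's x, y, z in m, then the turn about the tool's z in rad. In form: [[jaw, dx, dy, dz, roll], ...]. A call has 1 to 20 rows; each row shifts and turns the commanded pose from where the row before left it, along the tool's axes as they then stand; what a row does not reach is not made up. A row lasts 1/8 s, in which the tool goes at most 62.5 mm and 10.7 degrees, less where a joint would pass 70% of its speed; a pose out of reach is approached as far as the arm can. A call is refused whole if a number of a shift passes 0.0625 or a number of a turn 0.188, either way. A call with a gripper value outside its range is refused whole. The fingers move at their own pace and stop on an object; "newtons" is the grip in N (left out, the last holds). Time passes only in rows, so rows that do not move let the fingers close. It gives the time, the measured TCP pose, the force, the opening and the grip force at its end, in the units of the state.
- manip.read_state(): the state, without advancing time (a new reading comes with each control period).
- eyes.camera(name): name is "scene" or "top"; returns a dict with "img" (400x640x3 uint8, blue, green, red), "z_map" (400x640 float32, mm along the optical axis (not along the pixel's ray), 0 where there is no reading), "fx", "fy", "cx", "cy" (pixels), "dist" ([k1, k2, p1, p2, k3] as OpenCV has them; the pictures are not rectified), "eye" and "orientation" of the camera in the world. Camera axes: x right, y down, z forward; pixel columns grow to the right and rows downward; lengths in mm; the calibration is good to about 2 mm. A picture is of the moment at which its call begins.
- ticket.sign_off(): hands the job in; it is judged then, once.
The state is a dict: "clock": time; "joints": joint angles; "qd": joint speeds; "effort": joint torques, N m; "eef_pos": TCP position; "eef_rot": TCP orientation; "wrist_force": force on the tool from outside, world axes, zero at the start; "moment": the same for the moment, N m; "finger_gap": finger opening in mm; "finger_force": force on a finger pad.
Only numpy, scipy, OpenCV 4.12 (cv2) and the standard library are available. Lean on these libraries where they do the work, as an engineer would, in place of code of your own. Each camera call takes 0.05 s, during which the arm holds its last target. There are 200 camera calls.

TASK

Cover the blue ceramic incense burner with its own flat blue lid, which lies flush in a wooden rocking rest: press the lid down at the end beside the brass stud so that its other end tips up and stays up, take it by the raised end and lay it level and lengthwise over the burner's mouth without dropping it. Leave the cork coaster in the other, identical rest untipped and in place, and do not push the burner about.

Things in the scene. Friction and masses are not known exactly. Their poses are not given: they have to be found in the camera images.
- lid_center (a point): Centre (half-way up) of the loose flat blue ceramic lid, 110 (x) x 56 (y) x 9 mm (z, up), about 130 g. It starts level and flush in the 116 x 60 mm well of a fixed dark wooden rest, 150 x 90 mm, 46 mm high (lid centre 41.5 mm up, mid-rest); its sides are out of reach until tipped. Its +x end tips up; its -x end is to be pressed, beside a 12 mm brass stud on the rim.
- lid_rest_rocker (a joint): Angle (rad) of the 40 mm wide rocker under the lid, about the lid centre's y line: 0 flush, 0.42 stop. It grows as the lid's -x end is pressed; friction (0.1 N m, 4 N at 27 mm) keeps it where left. Closed fingertips have room to follow 20 mm down into the well. At 0.42 the lid's +x end stands 22 mm over the rim, its sides free from 30 mm to 55 mm from the centre.
- burner_mouth (a point): Centre of the rim plane of the loose blue ceramic burner, an open rectangular box 100 mm long (x), 46 wide (y), 60 high (rim 60 mm above the table), walls 7 mm, 0.7 kg; z up. Laid centrally the lid overhangs 5 mm all round, its centre 4.5 mm above this point. Either end of the lid may go to either end.
- coaster_center (a point): Centre (half-way up) of the brown cork coaster, same size as the lid, flush in a second identical rest with rocker and brass stud. To be left alone.
Mind the look-alikes: they are no part of the job. What is shaped like the part that bears lid_rest_rocker but orange, pink or red is not meant.

How it is judged (in metres and radians):
On the way:
1. the rocker under the blue lid is tipped by at least 0.3 rad (17 degrees) (value of joint lid_rest_rocker above 0.3 rad), for 0.2 s.
At the end, for the whole second after the job is handed in: The blue lid lies level (7 deg) and released on the upright burner's rim, its centre within 15 mm of the mouth's centre along each burner axis, lengthwise with it within 15 deg; the cork coaster still lies flush in its rest (15 mm, 8 deg) (x of lid_center in the frame of burner_mouth between -0.015 and 0.015 m and y of lid_center in the frame of burner_mouth between -0.015 and 0.015 m and z of lid_center in the frame of burner_mouth between 0.001 and 0.008 m and angle between the x axis of lid_center and the x axis of burner_mouth, either way round below 0.27 rad and angle between lid_center's own z axis and vertical below 0.12 rad and angle between burner_mouth's own z axis and vertical below 0.1 rad and distance of coaster_center from where it was at the start of the episode below 0.015 m and angle between coaster_center's own z axis and vertical below 0.15 rad); the robot touches nothing.
It fails at once if the cork coaster is tipped by more than 0.15 rad or moved by more than 15 mm (angle between coaster_center's own z axis and vertical above 0.15 rad or distance of coaster_center from where it was at the start of the episode above 0.015 m).
It fails at once if the burner is pushed more than 30 mm from its place (distance of burner_mouth from where it was at the start of the episode above 0.03 m).
It fails at once if the lid is dropped: it falls freely at more than 0.8 m/s (a fall of over 30 mm) (linear speed of lid above 0.8 m/s and contact force between the fingers and lid below 0.1 N).
It also fails if it takes over 45 s, if anything falls off the work surface, if the arm or the gripper's body presses on something with over 40 N, if the wrist force passes 120 N, or if a joint passes its speed limit or range.

## Working session

There is one attempt and no reset: what is moved stays moved. The work goes in short steps, Python scripts to look and compute and a tool call to move; the robot and the scene stay as the last step left them, time stands still between calls to the robot, and variables do not carry over. Pictures are saved under pics/ and viewed, at most 10 in all, crops included, and the job is handed in when it is done.

Besides the shell and the picture viewer there is one more tool, called after "Call:" in YAML: its name, and indented under it one key for each argument. arm_command: Moves the arm, as the interface text tells. Its arguments: {"type":"object","properties":{"plan":{"type":"array"},"newtons":{"type":"number"}},"required":["plan"]}

```bash
mkdir -p pics; cat > h.py <<'E'
import numpy as np, cv2
from scipy.spatial.transform import Rotation as R
from cell import manip, eyes, ticket
def cam(n): return eyes.camera(n)
def rot(c):
    o=np.array(c["orientation"],float)
    return o if o.shape==(3,3) else R.from_euler('xyz',o).as_matrix()
def ray(c,px):
    K=np.array([[c["fx"],0,c["cx"]],[0,c["fy"],c["cy"]],[0,0,1.]])
    u=cv2.undistortPoints(np.array(px,float).reshape(-1,1,2),K,np.array(c["dist"],float)).reshape(-1,2)
    return np.c_[u,np.ones(len(u))]
def plane(c,px,z):
    d=ray(c,px)@rot(c).T; e=np.array(c["eye"],float)
    return e+d*((z-e[2])/d[:,2])[:,None]
def cloud(c):
    h,w=c["z_map"].shape; v,u=np.mgrid[:h,:w]
    d=ray(c,np.c_[u.ravel(),v.ravel()])*c["z_map"].reshape(-1,1)
    return (d@rot(c).T+np.array(c["eye"],float)).reshape(h,w,3)
E
python3 - <<'E'
from h import *
for n in("top","scene"):
    c=cam(n); cv2.imwrite(f"pics/{n}0.png",c["img"]); print(n,c["eye"],c["orientation"],c["fx"],c["dist"])
print(manip.read_state())
E
```

```text
top [ 420.99037994  -29.93586851 1115.75725347] [-3.02568642 -0.01842597 -1.59713614] 415.2397007196642 [-0.05813886  0.          0.          0.          0.        ]
scene [1177.8156996   -37.80751581  801.38491975] [-2.40832562e+00  2.38471412e-03  1.56234107e+00] 381.47071613002885 [0.00286932 0.         0.         0.         0.        ]
{'clock': 0.1, 'joints': array([ 1.24338933e+00,  3.00419808e-01,  1.52146601e+00, -1.46958453e-05,
        1.32068278e+00, -6.65766166e-02]), 'qd': array([-1.48792493e-04,  2.19005077e-04,  5.73805747e-04, -1.64855068e-04,
        8.19276472e-05,  2.37689886e-03]), 'effort': array([ 9.25100721e-04, -5.32650268e+01, -3.53284943e+01,  7.10027735e-02,
        2.35304347e-02, -8.11878454e-05]), 'eef_pos': array([141.76221287, 531.19959609, 204.96313986]), 'eef_rot': array([-3.14061793e+00, -5.07233825e-05,  2.88076590e+00]), 'wrist_force': array([-0.13737662, -0.01211545,  0.24839984]), 'moment': array([ 0.00976644, -0.02613423, -0.03164485]), 'finger_force': 0.0, 'finger_gap': 94.1640174125042}
```

View pics/top0.png

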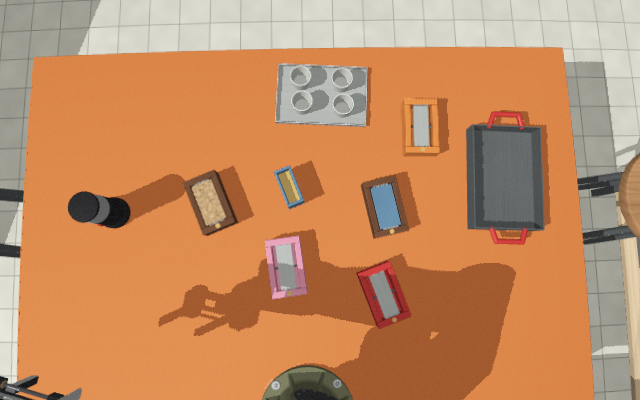

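View pics/scene0.png

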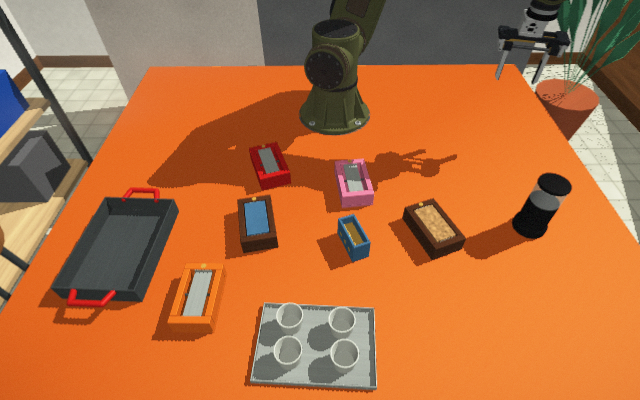

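Blue-lid candidates in the top view:
- Dark rest with the blue plate (386,206): this is the target.
- Cork in a dark rest (211,203).
- Orange rest (421,126), pink rest (285,267) and red rest (383,295), all with grey plates.
- Blue open box (289,187): this is the burner.

The lid's stud is near (391,234), on the robot side. In the scene view the lid is at (257,217), the burner at (353,238) and the cork at (434,228).

```bash
cat >> h.py <<'E'
def blue(c,box):
    x0,y0,x1,y1=box; hsv=cv2.cvtColor(c["img"],cv2.COLOR_BGR2HSV)
    m=cv2.inRange(hsv,(98,90,50),(125,255,255)); k=np.zeros_like(m); k[y0:y1,x0:x1]=m[y0:y1,x0:x1]; return k
def big(m):
    cs,_=cv2.findContours(m,cv2.RETR_EXTERNAL,cv2.CHAIN_APPROX_NONE); return max(cs,key=cv2.contourArea).reshape(-1,2)
def rect(P):
    (cx,cy),(w,h),a=cv2.minAreaRect(P[:,:2].astype(np.float32)); 
    if w<h: w,h,a=h,w,a+90
    return np.round([cx,cy,w,h,(a+90)%180-90],1)
E
python3 - <<'E'
from h import *
B={"top":((355,165,420,245),(265,155,315,220)),"scene":((230,185,285,255),(330,205,380,270))}
for n in B:
    c=cam(n); C=cloud(c)
    for (b,z) in zip(B[n],(46,60)):
        m=blue(c,b); p=big(m); print(n,z,"px",rect(p),"world",rect(plane(c,p,z)))
        q=C[m>0]; q=q[c["z_map"][m>0]>0]; print("  heights pct",np.percentile(q[:,2],[5,50,95,99]).round(1))
        if z==60:
            t=C[(m>0)&(abs(C[...,2]-60)<5)]; print("  rim pts",len(t),rect(t))
    # stud: yellow pixels near rests
    if n=="top":
        a=c["img"][160:250,260:430]; cv2.imwrite("pics/crop1.png",cv2.resize(a,None,fx=4.6,fy=4.6,interpolation=cv2.INTER_CUBIC)); print(plane(c,[(391.,234),(217.,226),(421,126),(285,267),(383,295)],46).round(0))
E
```

```text
top 46 px [385.2 206.2  41.7  21.1  76. ] world [ 531.1 -218.   108.8   55.6   11.4]
  heights pct [43.2 46.5 49.8 51.1]
top 60 px [289.1 186.8  39.   16.3  68.2] world [585.4  29.9 101.4  41.8  20.7]
  heights pct [42.8 59.8 63.2 64.2]
  rim pts 182 [586.9  30.5  98.2  41.8  20.7]
[[ 458. -230.   46.]
 [ 490.  218.   46.]
 [ 744. -324.   46.]
 [ 381.   45.   46.]
 [ 303. -203.   46.]]
scene 46 px [255.7 217.6  32.2  22.2  81.9] world [ 530.9 -215.5  111.5   55.7   11.4]
  heights pct [45.6 48.  50.2 51.2]
scene 60 px [353.4 237.3  45.6  23.7  63.4] world [607.9  32.2 130.5  60.7  19.9]
  heights pct [ 8.5 47.6 63.  64.2]
  rim pts 242 [590.1  33.5  97.9  44.   20.5]
```

View pics/crop1.png

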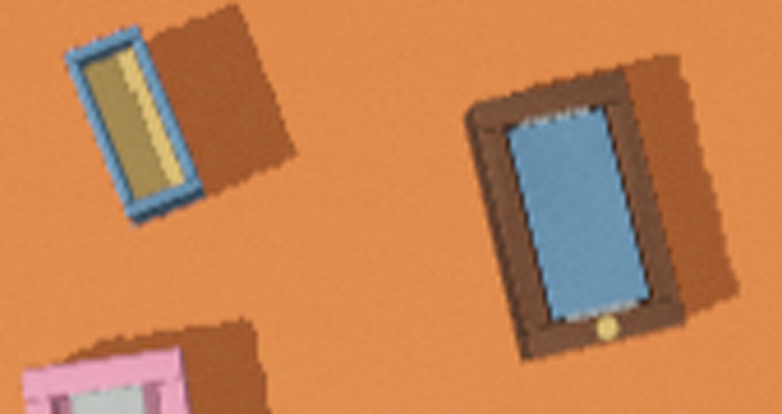

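The crop confirms the choice: blue plate in the dark rest, with the brass stud at the bottom (607,328 in the crop), so the stud is on the robot side. The lid centre is about (531,-217) with yaw 11.4°. The burner is about (588,31.5) with yaw 20.6°. Sizes match the description (109x56 and 98x43). The press point, 42 mm towards the stud, is (490,-225).

Call:
arm_command:
  plan:
    - [-1,-0.0295,-0.0356,0,0]
    - [-1,-0.0295,-0.0356,0,0]
    - [-1,-0.0295,-0.0356,0,0]
    - [-1,-0.0295,-0.0356,0,0]
    - [-1,-0.0295,-0.0356,0,0]
    - [-1,-0.0295,-0.0356,0,0]
    - [-1,-0.0295,-0.0356,0,0]
    - [-1,-0.0295,-0.0356,0,0]
    - [-1,-0.0295,-0.0356,0,0]
    - [-1,-0.0295,-0.0356,0,0]
    - [-1,-0.0295,-0.0356,0,0]
    - [-1,-0.0295,-0.0356,0,0]
    - [-1,-0.0295,-0.0356,0,0]
    - [-1,-0.0295,-0.0356,0,0]
    - [-1,-0.0295,-0.0356,0,0]
    - [-1,-0.0295,-0.0356,0,0]
    - [-1,-0.0295,-0.0356,0,0]
    - [-1,-0.0295,-0.0356,0,0]
  newtons: 10

```text
clock: 2.45
eef_pos: [490.0, -226.2, 205.3]
eef_rot: [3.142, -0.0, 2.881]
wrist_force: [0.8, 1.0, 0.3]
finger_gap: 0.4
finger_force: 0.0
```

Call:
arm_command:
  plan:
    - [-1,0,0,0.045,-0.153]
    - [-1,0,0,0.045,-0.153]
    - [-1,0,0,0.04,-0.154]
    - [-1,0,0,0,0]
    - [-1,0,0,0,0]

```text
clock: 3.08
eef_pos: [490.3, -225.0, 77.1]
eef_rot: [-3.14, 0.001, -2.946]
wrist_force: [0.4, -0.6, -0.1]
finger_gap: 0.2
finger_force: 0.0
```

Call:
arm_command:
  plan:
    - [-1,0,0,0.013,0]
    - [-1,0,0,0.012,0]
    - [-1,0,0,0.002,0]
    - [-1,0,0,0.002,0]
    - [-1,0,0,0.002,0]
    - [-1,0,0,0.002,0]
    - [-1,0,0,0.002,0]
    - [-1,0,0,0.002,0]
    - [-1,0,0,0,0]

```text
clock: 4.2
eef_pos: [489.7, -224.7, 38.3]
eef_rot: [-3.142, 0.0, -2.942]
wrist_force: [-1.1, -0.0, 1.3]
finger_gap: 0.4
finger_force: 0.8
```

Call:
arm_command:
  plan:
    - [-1,0,0,0.002,0]
    - [-1,0,0,0.002,0]
    - [-1,0,0,0.002,0]
    - [-1,0,0,0.001,0]
    - [-1,0,0,0.001,0]
    - [-1,0,0,0,0]
    - [-1,0,0,0,0]

```text
clock: 5.08
eef_pos: [490.0, -224.7, 31.1]
eef_rot: [-3.141, 0.001, -2.942]
wrist_force: [-0.8, 1.6, 10.6]
finger_gap: 0.4
finger_force: 5.1
```

```bash
python3 - <<'E'
from h import *
s=manip.read_state(); print(s["eef_pos"],s["wrist_force"])
c=cam("scene"); cv2.imwrite("pics/s1.png",cv2.resize(c["img"][150:280,200:400],None,fx=4,fy=4))
E
```

```text
[ 490.02056076 -224.74936788   31.14042557] [-0.77158138  1.57074011 10.63836347]
```

View pics/s1.png

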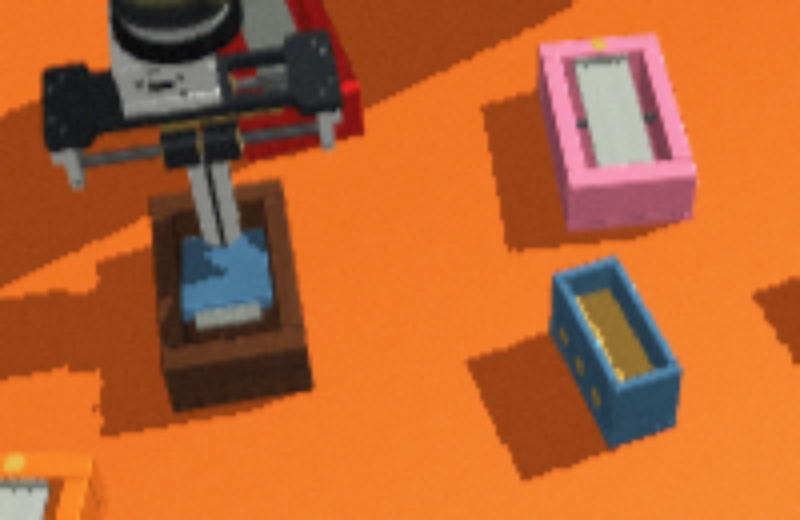

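The lid has tipped: in the crop its raised end is at (228,315), and the force rise shows the stop was reached. I'll retract and go above the raised end with the gripper open.

Call:
arm_command:
  plan:
    - [-1,0,0,-0.015,0]
    - [-1,0,0,-0.03,0]
    - [-1,0,0,-0.03,0]
    - [1,-0.027,0,0,0]
    - [1,-0.027,0,0,0]
    - [1,-0.027,0,0,0]
    - [1,0,0,0,0]
    - [1,0,0,0,0]

```text
clock: 6.12
eef_pos: [568.3, -208.7, 105.4]
eef_rot: [3.141, -0.001, -2.942]
wrist_force: [0.3, -0.5, -0.1]
finger_gap: 47.1
finger_force: 0.0
```

```bash
python3 - <<'E'
from h import *
s=manip.read_state(); print(s["eef_pos"],s["finger_gap"],s["wrist_force"])
c=cam("scene"); C=cloud(c); m=blue(c,(225,185,290,255))
k=cv2.erode(m,np.ones((3,3),np.uint8)); q=C[k>0]
u=np.array([np.cos(np.radians(11.4)),np.sin(np.radians(11.4))]); d=q[:,:2]-[531,-217]
a=d@u; b=d@[-u[1],u[0]]; print(len(q),"along",a.min(),a.max(),"lat",b.min(),b.max())
print("slope",np.degrees(np.arctan(np.polyfit(a,q[:,2],1)[0])),"z range",q[:,2].min(),q[:,2].max())
cv2.imwrite("pics/s2.png",cv2.resize(c["img"][130:260,200:330],None,fx=4,fy=4))
E
```

```text
[ 568.32925027 -208.66533952  105.42908553] 47.128357657340004 [ 0.30639342 -0.46092101 -0.08610459]
289 along -44.15602608992254 669.4734954476959 lat -23.96633937417433 47.8093560634989
slope 42.70172080849656 z range 28.026308717986694 801.3849197468336
```

View pics/s2.png

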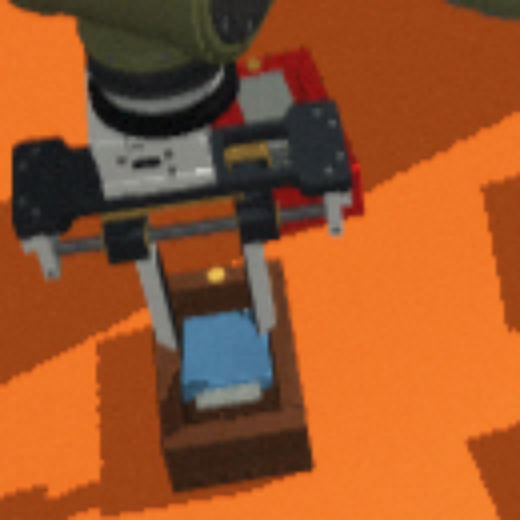

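The lid stays tipped: its raised edge is at (228,390), and the fingers straddle it at (160,345) and (268,330). I'll let the gripper open, then check the tilt and lateral position numerically.

Call:
arm_command:
  plan:
    - [1,0,0,0.0125,0]
    - [1,0,0,0.0125,0]
    - [1,0,0,0,0]
    - [1,0,0,0,0]
    - [1,0,0,0,0]
    - [1,0,0,0,0]

```text
clock: 6.92
eef_pos: [569.2, -208.7, 80.7]
eef_rot: [-3.141, 0.0, -2.942]
wrist_force: [0.2, -1.4, -0.4]
finger_gap: 94.2
finger_force: 0.0
```

```bash
python3 - <<'E'
from h import *
s=manip.read_state(); print(s["eef_pos"],s["finger_gap"])
u=np.array([np.cos(np.radians(11.4)),np.sin(np.radians(11.4))])
for n,bx in(("scene",(225,185,290,255)),("top",(355,165,420,245))):
    c=cam(n); C=cloud(c); m=blue(c,bx)
    k=cv2.erode(m,np.ones((3,3),np.uint8)); q=C[(k>0)&(c["z_map"]>0)]; q=q[(q[:,2]<75)&(q[:,2]>15)]
    d=q[:,:2]-[531,-217]; a=d@u; b=d@[-u[1],u[0]]
    if len(q)>5: print(n,len(q),"along",np.percentile(a,[1,99]).round(1),"lat",np.percentile(b,[1,99]).round(1),"slope",np.degrees(np.arctan(np.polyfit(a,q[:,2],1)[0])).round(1),"z",np.percentile(q[:,2],[1,99]).round(1))
E
```

```text
[ 569.15577272 -208.69833959   80.74757759] 94.18968265948286
scene 304 along [-42.7  47.3] lat [-23.5  25.7] slope 24.0 z [29.3 70.5]
```

Slope is 24.0° (0.42 rad), the lateral offset is about +1 mm and the top edge is at 47–50 mm, all as expected. Now I descend to z≈48 and grip.

Call:
arm_command:
  plan:
    - [1,0,0,0.012,0]
    - [1,0,0,0.012,0]
    - [1,0,0,0.006,0]
    - [1,0,0,0.0025,0]
    - [1,0,0,0,0]
    - [-1,0,0,0,0]
    - [-1,0,0,0,0]
    - [-1,0,0,0,0]
    - [-1,0,0,0,0]
    - [-1,0,0,0,0]
    - [-1,0,0,0,0]
    - [-1,0,0,0,0]
    - [-1,0,0,0,0]
  newtons: 40

```text
clock: 8.65
eef_pos: [569.1, -208.7, 48.0]
eef_rot: [-3.141, 0.0, -2.942]
wrist_force: [0.5, -0.1, 0.4]
finger_gap: 56.0
finger_force: 40.0
```

Gripped at 56.0 mm, which is the lid's width, with 40 N. Now I lift it slowly and check.

Call:
arm_command:
  plan:
    - [-1,0,0,-0.005,0]
    - [-1,0,0,-0.01,0]
    - [-1,0,0,-0.015,0]
    - [-1,0,0,-0.02,0]
    - [-1,0,0,-0.02,0]
    - [-1,0,0,-0.02,0]
    - [-1,0,0,-0.01,0]
    - [-1,0,0,0,0]
    - [-1,0,0,0,0]

```text
clock: 9.78
eef_pos: [568.7, -208.5, 147.2]
eef_rot: [3.141, -0.001, -2.942]
wrist_force: [-0.3, -0.3, -2.0]
finger_gap: 55.4
finger_force: 40.0
```

```bash
cat >> h.py <<'E'
def lidfit(bx,zlo,zhi,yaw,c=None):
    s=manip.read_state(); p=s["eef_pos"]; c=c or cam("scene"); C=cloud(c); m=blue(c,bx)
    q=C[(cv2.erode(m,np.ones((3,3),np.uint8))>0)&(c["z_map"]>0)]; q=q[(q[:,2]<zhi)&(q[:,2]>zlo)]
    y=np.radians(yaw); u=np.array([np.cos(y),np.sin(y)]); d=q[:,:2]-p[:2]; a=d@u; b=d@[-u[1],u[0]]
    f=np.polyfit(a,q[:,2]-p[2],1)
    print(len(q),"rel TCP: along",np.percentile(a,[1,99]).round(1),"lat",np.percentile(b,[1,99]).round(1),"slope",np.degrees(np.arctan(f[0])).round(1),"z at TCP",f[1].round(1))
    print(p.round(1),s["finger_gap"],s["finger_force"],s["wrist_force"].round(1)); return c
E
python3 - <<'E'
from h import *
c=lidfit((200,130,300,270),60,180,11.4)
cv2.imwrite("pics/s3.png",cv2.resize(c["img"][110:260,180:330],None,fx=4,fy=4))
E
```

```text
319 rel TCP: along [-74.3  10.3] lat [-23.   24.9] slope 23.3 z at TCP 17.2
[ 568.7 -208.5  147.2] 55.38613372564899 39.99881207942963 [-0.3 -0.3 -2. ]
```

View pics/s3.png

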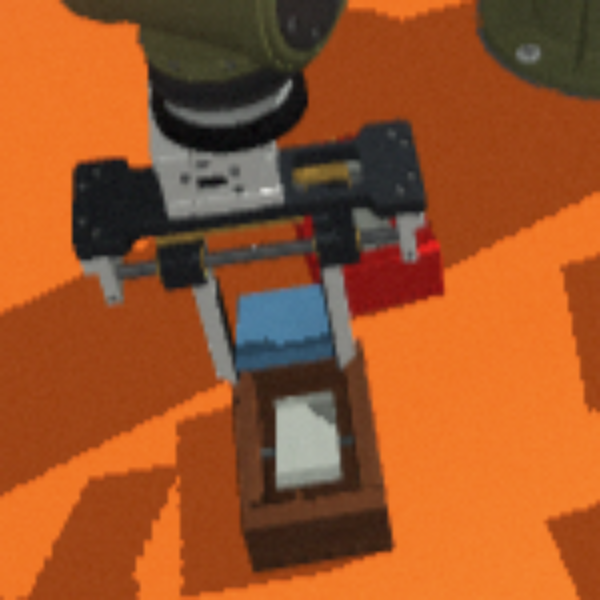

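It's held firmly at 23° with the empty rocker visible below, at (308,440). Next: carry it to the burner, offset along its axis for the tilted approach, and turn it to yaw 20.6°.

Call:
arm_command:
  plan:
    - [-1,-0.0028,0.0065,0,0]
    - [-1,-0.006,0.0145,0,0]
    - [-1,-0.0098,0.02365,0,0]
    - [-1,-0.0098,0.02365,0,0]
    - [-1,-0.0098,0.02365,0,0]
    - [-1,-0.0098,0.02365,0,0]
    - [-1,-0.0098,0.02365,0,0]
    - [-1,-0.0098,0.02365,0,0]
    - [-1,-0.0098,0.02365,0,0]
    - [-1,-0.0098,0.02365,0,0]
    - [-1,-0.007,0.017,0,0]
    - [-1,-0.0036,0.0093,0,0]
    - [-1,0,0,0,-0.08]
    - [-1,0,0,0,-0.08]
    - [-1,0,0,0,0]
    - [-1,0,0,0,0]

```text
clock: 11.82
eef_pos: [618.1, 42.4, 148.0]
eef_rot: [-3.142, 0.0, -2.784]
wrist_force: [-0.6, -0.5, -1.4]
finger_gap: 55.4
finger_force: 40.0
```

```bash
python3 - <<'E'
from h import *
print(manip.read_state()["eef_rot"])
c=lidfit((280,100,420,300),88,185,20.6)
cv2.imwrite("pics/s4.png",cv2.resize(c["img"][120:270,280:430],None,fx=4,fy=4))
E
```

```text
[-3.14157167e+00  1.97196955e-05 -2.78448439e+00]
240 rel TCP: along [-74.   10.6] lat [-25.8  23.3] slope 23.0 z at TCP 16.9
[618.1  42.4 148. ] 55.36672031695635 39.99885141849518 [-0.6 -0.5 -1.4]
```

View pics/s4.png

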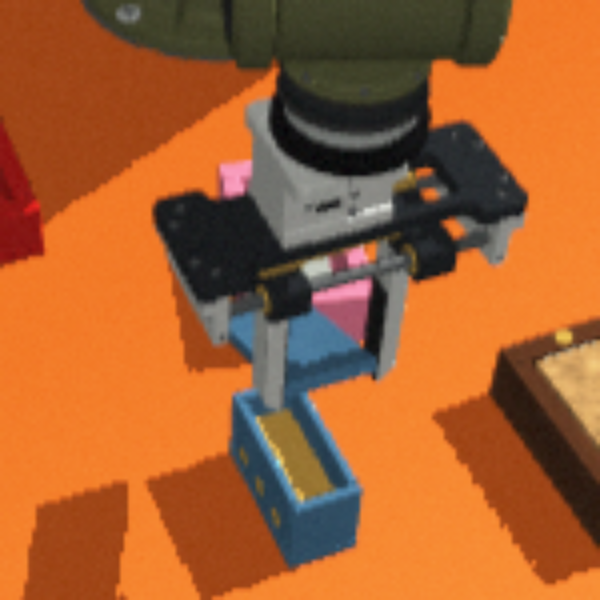

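Aligned over the burner; its mouth is at (295,455) in the crop and the tilt is unchanged. I'll descend to just above first contact.

Call:
arm_command:
  plan:
    - [-1,0,0,0.008,0]
    - [-1,0,0,0.014,0]
    - [-1,0,0,0.014,0]
    - [-1,0,0,0.009,0]
    - [-1,0,0,0.005,0]
    - [-1,0,0,0.003,0]
    - [-1,0,0,0.002,0]
    - [-1,0,0,0,0]

```text
clock: 12.88
eef_pos: [618.2, 42.6, 93.1]
eef_rot: [-3.142, 0.0, -2.782]
wrist_force: [0.4, -0.2, -1.0]
finger_gap: 55.2
finger_force: 40.0
```

Call:
arm_command:
  plan:
    - [-1,0,0,0.001,0]
    - [-1,0,0,0.001,0]
    - [-1,0,0,0,0]

```text
clock: 13.25
eef_pos: [618.1, 42.5, 90.9]
eef_rot: [-3.142, -0.0, -2.782]
wrist_force: [-0.9, 0.7, -1.8]
finger_gap: 55.4
finger_force: 40.0
```

Call:
arm_command:
  plan:
    - [-1,0,0,0.001,0]
    - [-1,0,0,0.001,0]
    - [-1,0,0,0.001,0]
    - [-1,0,0,0,0]

```text
clock: 13.75
eef_pos: [618.2, 42.6, 88.2]
eef_rot: [-3.141, 0.0, -2.782]
wrist_force: [0.9, 0.1, 3.2]
finger_gap: 55.5
finger_force: 40.0
```

First contact at z≈89, as predicted. Now I follow the arc down with a lighter grip so the lid turns about the pads.

Call:
arm_command:
  plan:
    - [-1,0,0,0,0]
    - [-1,-0.001,0,0.002,0]
    - [-1,-0.001,0,0.002,0]
    - [-1,-0.001,0,0.002,0]
    - [-1,-0.0008,0,0.002,0]
    - [-1,-0.0008,0,0.0022,0]
    - [-1,-0.0007,0,0.0022,0]
    - [-1,-0.0007,0,0.0022,0]
    - [-1,-0.0007,0,0.0022,0]
    - [-1,0,0,0,0]
  newtons: 12

```text
clock: 15.0
eef_pos: [624.4, 44.9, 71.0]
eef_rot: [3.142, 0.0, -2.782]
wrist_force: [-0.0, -1.1, -1.1]
finger_gap: 55.7
finger_force: 12.0
```

```bash
python3 - <<'E'
from h import *
c=lidfit((280,150,420,300),58,130,20.6)
cv2.imwrite("pics/s5.png",cv2.resize(c["img"][150:290,280:420],None,fx=4,fy=4))
E
```

```text
241 rel TCP: along [-42.9  12.5] lat [-21.7  23.6] slope -1.6 z at TCP 12.9
[624.4  44.9  71. ] 55.7347234262534 12.000047117471695 [-0.  -1.1 -1.1]
```

View pics/s5.png

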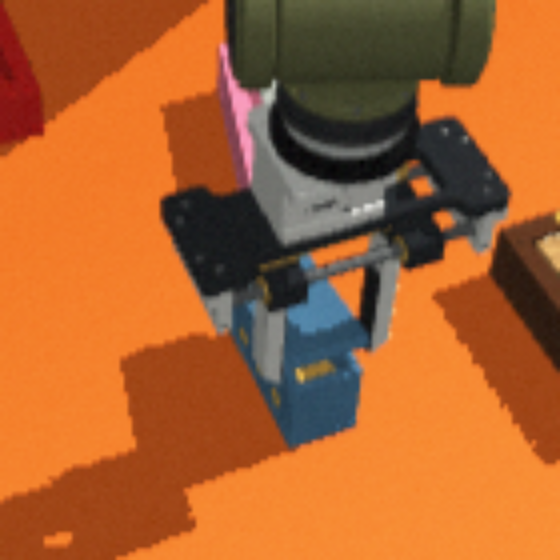

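The lid's low end rests on the burner's near end and the tilt is shrinking, with a gap still at the far end near (320,365). I continue the arc.

Call:
arm_command:
  plan:
    - [-1,-0.0006,0,0.0022,0]
    - [-1,-0.0005,0,0.0022,0]
    - [-1,-0.0005,0,0.0023,0]
    - [-1,-0.0004,0,0.0023,0]
    - [-1,-0.0003,0,0.0024,0]
    - [-1,-0.0003,0,0.0024,0]
    - [-1,-0.0003,0,0.0015,0]
    - [-1,0,0,0.001,0]
    - [-1,0,0,0,0]

```text
clock: 16.18
eef_pos: [627.1, 45.9, 54.8]
eef_rot: [3.142, -0.0, -2.782]
wrist_force: [1.0, 0.0, 0.2]
finger_gap: 56.0
finger_force: 12.0
```

```bash
python3 - <<'E'
from h import *
c=lidfit((280,150,420,300),60,130,20.6)
E
```

```text
255 rel TCP: along [-53.2  11.1] lat [-22.6  23.8] slope -3.3 z at TCP 16.5
[627.1  45.9  54.8] 56.00705190733763 11.999815106391907 [1.  0.  0.2]
```

Call:
arm_command:
  plan:
    - [-1,0,0,0.001,0]
    - [-1,0,0,0.001,0]
    - [-1,0,0,0,0]

```text
clock: 16.6
eef_pos: [627.2, 45.9, 53.2]
eef_rot: [-3.141, 0.0, -2.782]
wrist_force: [-1.2, -0.4, 4.4]
finger_gap: 55.6
finger_force: 12.0
```

Seated (contact force +4 N). Release and withdraw upward.

Call:
arm_command:
  plan:
    - [0.45,0,0,0,0]
    - [0.45,0,0,0,0]
    - [0.45,0,0,0,0]
    - [0.6,0,0,0,0]
    - [0.6,0,0,0,0]
    - [0.6,0,0,-0.01,0]
    - [0.6,0,0,-0.03,0]
    - [0.6,0,0,-0.04,0]
    - [0.6,0,0,-0.04,0]
    - [0.6,0.05,0,-0.02,0]
    - [0.6,0.06,0,0,0]
    - [0.6,0.06,0,0,0]
    - [0.6,0.05,0,0,0]
    - [0.6,0,0,0,0]
    - [0.6,0,0,0,0]

```text
clock: 18.48
eef_pos: [421.9, -31.4, 193.7]
eef_rot: [-3.141, 0.002, -2.783]
wrist_force: [-0.6, 0.6, 0.0]
finger_gap: 75.1
finger_force: 0.0
```

```bash
python3 - <<'E'
from h import *
c=cam("scene"); C=cloud(c); m=blue(c,(300,180,400,290)); q=C[(m>0)&(abs(C[...,2]-70)<6)]
print("lid pts",len(q),rect(q)); k=cv2.erode(m,np.ones((3,3),np.uint8)); q=C[(k>0)&(abs(C[...,2]-70)<6)]
A=np.c_[q[:,:2],np.ones(len(q))]; f=np.linalg.lstsq(A,q[:,2],rcond=None)[0]; print("tilt deg",np.degrees(f[:2]).round(1))
cv2.imwrite("pics/s6.png",cv2.resize(c["img"][150:290,300:480],None,fx=4,fy=4))
print(manip.read_state()["wrist_force"])
E
```

```text
lid pts 793 [587.   30.3 109.   54.9  20.1]
tilt deg [-0.6  0.5]
[-0.49854161  0.48883991 -0.0502053 ]
```

View pics/s6.png

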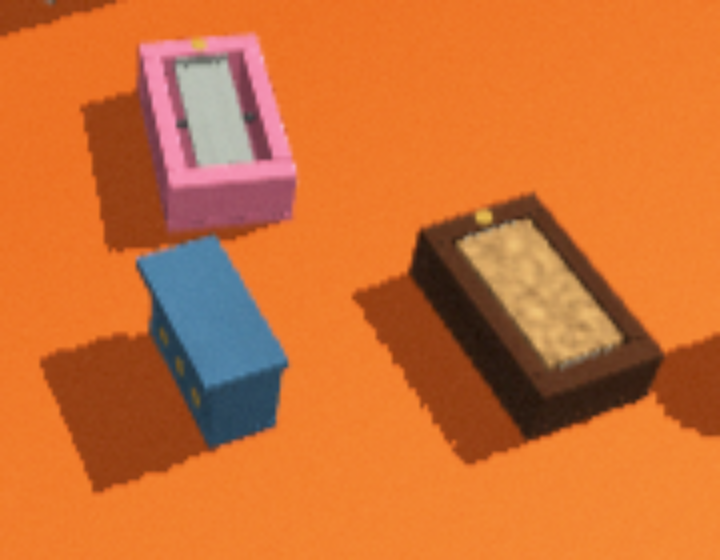

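The lid lies level (under 1°) over the burner at (212,312), about 4 mm off centre and lengthwise with it. The cork coaster at (540,290) is untouched. Handing in.

```bash
python3 -c "
from cell import ticket
print(ticket.sign_off())"
```

```text
the job is handed in; nothing more can be done
None
```

The blue lid lies level and lengthwise on the burner, about 4 mm off centre by the camera, with the cork coaster still flush in its rest; I handed the job in at about 18.5 s, and no verdict was returned.

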